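Close the feed tank's click-stop cap

ROBOT

A 7-joint arm with a two-finger parallel gripper is mounted at the origin on the work surface. World frame = base frame: x ahead of the robot, y to its left, z up, the work surface at z = 0. Lengths are in m, angles in rad, forces in N, time in s.
With the tool pointing down it reaches from about 0.425 to 1.025 m from the base axis. Payload 9.4 kg.
Tool frame: the origin (TCP) lies midway between the tips of the shut fingers; the grasp point (between the pads) lies 19 mm behind it; y points along the fingers, z is the direction in which the jaws open and shut, and the axes are right-handed (so a half turn about y gives the same grasp; the last joint's range is limited). The gripper opens to 85 mm and grips with 20 to 120 N. Pads are 22 mm wide; open, the fingers measure 114 mm over their backs; the gripper's body (76 mm by 85 mm) begins 54 mm behind the grasp point. The pads swing forward as they close: fully open they stand 13 mm farther back than shut.
Start: joints at [1.051, 0.599, -0.003, 1.599, 0.002, 0.943, -0.08], TCP at [0.311, -0.655, 0.199] pointing down, gripper open.
Joint ranges: [-2.57, 2.57], [-0.35, 1.97], [-1.29, 1.29], [0.11, 2.56], [-1.05, 4.19], [0.11, 1.86], [-2.63, 2.63]. Speed limits (rad/s): [2.22, 2.22, 3.01, 3.01, 3.14, 3.14, 3.14].

INTERFACE

Orientations are given as a unit quaternion [w, x, y, z].
In Python, from bench import * gives the robot as it stands.
- The arm moves only by the tool apply_moves, never from a script. Its argument "rows" is a list of rows, each an object with "slide": the shift along the tool's x, y, z in mm, a list of three; "rot": the turn, a rotation vector about the tool's x, y, z in rad, a list of three; "fingers": the finger opening in mm, from 0 to 85.4. In form: [{"slide": [dx, dy, dz], "rot": [rx, ry, rz], "fingers": fingers}, ...]. A call has 1 to 8 rows; each row is the pose to reach, as a shift and turn from the pose commanded when the call began, along the tool's axes at that moment; what a row does not reach only later rows make up. A row lasts 1/8 s, in which the tool goes at most 62.5 mm and 10.7 degrees, less where a joint would pass 70% of its speed; a pose out of reach is approached as far as the arm can. A call with a gripper value outside its range is refused whole. The fingers move at their own pace and stop on an object; the grip force is fixed at half the most. Time passes only in rows, so rows that repeat a pose let the fingers close. It gives the time, the measured TCP pose, the force and the opening at its end, in the units of the state.
- sense(): the state, without advancing time (a new reading comes with each control period).
- grab_frame(name): name is "side" or "top" or "wrist"; returns a dict with "img" (400x640x3 uint8, blue, green, red), "K" (3x3 intrinsics, pixels), "k1" (the pictures are not rectified: a ray, as slopes to the right and down, at radius r is drawn at 1 + k1 r^2 times it, then the intrinsics apply), "T" (4x4, takes a point from camera to world coordinates). Camera axes: x right, y up, looking along -z (the intrinsics and any distortion apply to the point x, -y, -z); pixel columns grow to the right and rows downward; lengths in m; the calibration is good to about 2 mm. A picture is of the moment at which its call begins. There is no depth.
- sign_off(): hands the job in, once; it reports no verdict.
Trained networks look in a picture, given as the dict that the camera call returned (one of the last four; its "shot" number tells which), for a name from the list of things; names that differ only in an ending like _2 or _b are one class to them, and where a whole thing is asked for, a point or a joint stands for the part that bears it (a point fixed in the world has none). Each returns a list of dicts, best first, with "confidence" (0 to 1); they miss things now and then, are a little off and sometimes report something else, mostly with a low value. They report only what shows in the picture. A call takes as long as a camera call. They do not tell look-alikes from the thing itself.
- cut_out(picture, thing): "region" (400x640 bool, what is visible of it) and "location" ([row, column] in pixels, amid what is visible of it).
- mark_of(picture, thing): "location" ([row, column] in pixels: a listed point, or the origin of a listed thing).
The state is a dict: "time": time; "qpos": joint angles; "qd": joint speeds; "effort": joint torques, N m; "eef_pos": TCP position; "tool_rot": TCP orientation; "contact_force": force on the tool from outside, world axes, zero at the start; "torque": the same for the moment, N m; "opening": opening from 0.0 (shut) to 1.0 (fully open).
Only numpy, scipy, OpenCV 4.12 (cv2) and the standard library are available. Lean on these libraries where they do the work, as an engineer would, in place of code of your own. Each camera call takes 0.05 s, during which the arm holds its last target. There are 200 camera calls.

TASK

The blue cap on one of the two white plant-feed tanks was left loose. Take it by its bar grip and turn it clockwise (seen from above) until it is fully home and its ratchet has clicked over at least once, then let go of it. The red cap on the other tank is already tight: leave it as it is.

Things in the scene. Friction and masses are not known exactly. Their poses are not given: they have to be found in the camera images.
- blue_grip (a point): Centre of the blue cap's bar grip, on the cap's upright axis, 143 mm up. The bar is 54 mm long, 14 mm thick, from 119 to 153 mm above the table: pinch its thickness from above. x runs along the bar, its striped pointer end at +x; z up. Below: a disc 58 mm wide, a dark skirt 80 mm wide (top 113 mm), a fixed white tank 130 x 130 x 95 mm. The bar does not rise or sink as it turns.
- blue_thread (a joint): How far the blue cap's dark skirt is screwed on, rad, growing clockwise from above: 0.25 to 0.75 at the start, dead stop at 1.2 = fully home, where the white line on the skirt meets the yellow mark on the tank (loose: 25 to 55 degrees counter-clockwise of it). Turns at about 0.04 N m, stays where left.
- blue_ratchet (a joint): Slip of the bar over the skirt, rad, clockwise. It stays 0, bar and skirt turning together, until the cap is home; then the bar slips on with a steady 0.2 N m drag (30 N grip is ample), one click per 0.26 rad (15 degrees), leaving its striped end past the yellow mark. More clicks do no harm. So turn (1.2 - blue_thread) + 0.26 rad or more, clockwise. Turning back unscrews the cap.
- red_pointer (a point): Striped end of the red cap's bar, 27 mm from that cap's axis, 143 mm up, x along the bar. This cap and its tank are built like the blue one and already closed: leave alone. Other things near the tanks: a potted herb up to 140 mm high and, beyond, a bottle 170 mm high.
Things that resemble listed ones, but are neither listed nor needed, are in the scene too. Leave any pink or purple look-alike of the part that bears blue_grip alone.

How it is judged:
By the outcome, as a careful person would: the job done as asked, in the order asked, and still so for the second after the job is handed in, with the robot touching nothing.
It also fails if it takes over 32 s, if anything falls off the work surface, if the arm or the gripper's body presses on something with over 40 N, if the wrist force passes 120 N, or if a joint passes its speed limit or range.

## Working session

There is one attempt and no reset: what is moved stays moved. The work goes in short steps, Python scripts to look and compute and a tool call to move; the robot and the scene stay as the last step left them, time stands still between calls to the robot, and variables do not carry over. Pictures are saved under pics/ and viewed, about 8 in all and at most 12, crops included, and the job is handed in when it is done.

Besides the shell and the picture viewer there is one more tool, called after ">>>" as name(argument=value, ...), one argument or row to a line, values as JSON. apply_moves: Moves the arm, as the interface text tells. Its arguments: {"type":"object","properties":{"rows":{"type":"array","items":{"type":"object","properties":{"slide":{"type":"array","items":{"type":"number"}},"rot":{"type":"array","items":{"type":"number"}},"fingers":{"type":"number"}}}}},"required":["rows"]}

```bash
mkdir -p pics; cat > h.py <<'E'
from bench import *
import numpy as np, cv2
def ray(f,rc):
    K=np.array(f["K"]);T=np.array(f["T"]);k=f["k1"]
    d=np.array([(rc[1]-K[0,2])/K[0,0],(rc[0]-K[1,2])/K[1,1]]);u=d.copy()
    for _ in range(20): u=d/(1+k*(u@u))
    return T[:3,3],T[:3,:3]@np.array([u[0],-u[1],-1])
def at(f,rc,z):
    o,d=ray(f,rc); return o+d*(z-o[2])/d[2]
E
python3 - <<'E'
from h import *
fs={}
for n in("top","side"):
    f=grab_frame(n);cv2.imwrite(f"pics/{n}0.png",f["img"])
    print(n,np.array(f["T"])[:3,3])
    for t in("blue_grip","red_pointer"):
        for m in mark_of(f,t): print(t,m["location"],m["confidence"],at(f,m["location"],.143).round(3))
    for m in cut_out(f,"blue_grip"): print("cut",m["location"],m["confidence"],m["region"].sum(),at(f,m["location"],.143).round(3))
s=sense();print(s["time"],s["eef_pos"],s["tool_rot"],s["opening"])
E
```

```text
top [ 0.30413141 -0.01149228  1.21966389]
blue_grip [289.3, 246.5] 0.9 [0.306 0.152 0.143]
blue_grip [212.1, 452.4] 0.68 [ 0.459 -0.279  0.143]
blue_grip [116.9, 422.6] 0.65 [ 0.669 -0.228  0.143]
red_pointer [173.2, 331.5] 0.58 [ 0.547 -0.028  0.143]
cut [292.5, 246.1] 0.93 656 [0.3   0.153 0.143]
cut [120.4, 422.1] 0.88 537 [ 0.661 -0.226  0.143]
cut [209.4, 452.5] 0.77 589 [ 0.465 -0.28   0.143]
side [0.31849251 0.62898276 0.70583921]
blue_grip [265.3, 403.7] 0.84 [0.3   0.162 0.143]
blue_grip [124.4, 287.1] 0.66 [ 0.675 -0.236  0.143]
blue_grip [132.2, 363.2] 0.57 [ 0.465 -0.257  0.143]
red_pointer [177.0, 306.8] 0.74 [ 0.55  -0.032  0.143]
cut [272.5, 403.5] 0.72 796 [0.298 0.179 0.143]
cut [133.7, 364.0] 0.7 344 [ 0.461 -0.25   0.143]
cut [130.0, 287.7] 0.62 348 [ 0.663 -0.21   0.143]
0.4 [ 0.31057439 -0.65502625  0.1993287 ] [ 0.15523679 -0.15532783  0.68992038 -0.68977147] 0.996432033424889
```

View pics/top0.png

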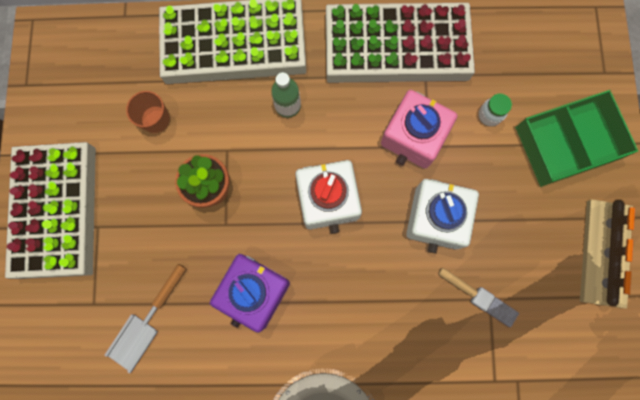

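View pics/side0.png

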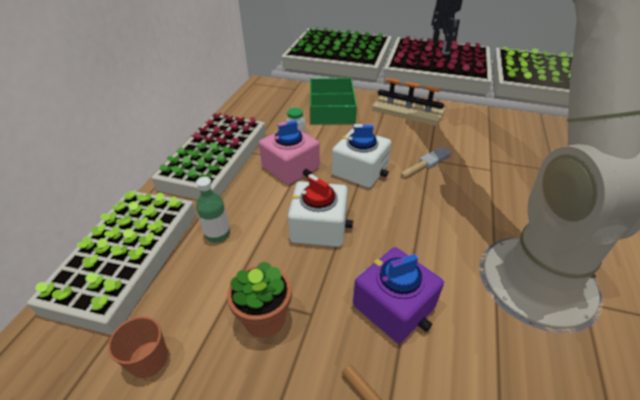

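The target is the blue cap on the white tank, at about (212,452) in the top view. Blue caps on the pink (122,422) and purple (292,247) tanks are look-alikes. The red cap's bar is at (188,328).

```bash
python3 - <<'E'
from h import *
from scipy.spatial.transform import Rotation as R
im=cv2.imread("pics/top0.png");cv2.imwrite("pics/c.png",cv2.resize(im[170:255,400:485],None,fx=7,fy=7,interpolation=cv2.INTER_CUBIC))
q=sense()["tool_rot"];print(R.from_quat([*q[1:],q[0]]).as_matrix().round(3))
E
```

```text
[[-0.904 -0.     0.428]
 [-0.428  0.    -0.904]
 [ 0.    -1.    -0.   ]]
```

View pics/c.png

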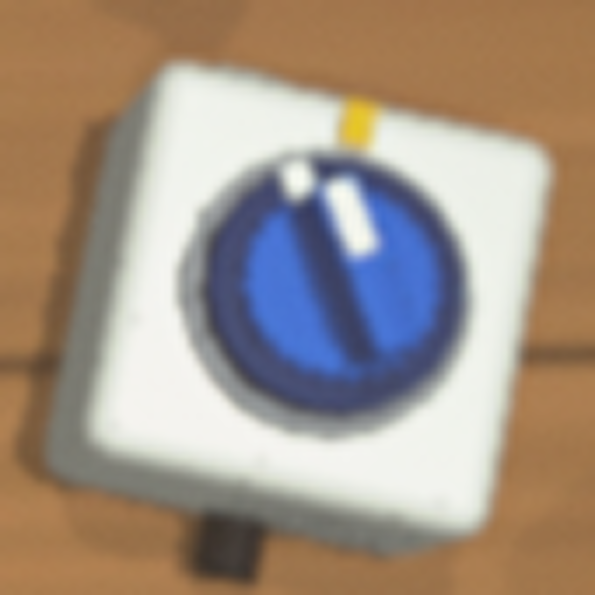

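>>> apply_moves(
  rows=[
    {"slide":[-20,-30,-18],"rot":[0,0,0],"fingers":85},
    {"slide":[-60,-50,-55],"rot":[0,0,0],"fingers":85},
    {"slide":[-105,-50,-97],"rot":[0,0,0],"fingers":85},
    {"slide":[-150,-50,-138],"rot":[0,0,0],"fingers":85},
    {"slide":[-195,-50,-180],"rot":[0,0,0],"fingers":85},
    {"slide":[-240,-50,-221],"rot":[0,0,0],"fingers":85},
    {"slide":[-280,-50,-258],"rot":[0,0,0],"fingers":85},
    {"slide":[-299,-50,-276],"rot":[0,0,0],"fingers":85},
  ],
)

```text
time: 1.4
eef_pos: [0.4638, -0.2743, 0.2498]
tool_rot: [0.157, -0.156, 0.69, -0.689]
contact_force: [0.5, 0.2, -0.3]
opening: 0.996
```

```bash
python3 - <<'E'
from h import *
s=sense();print(s["time"],s["eef_pos"],s["tool_rot"],s["qpos"])
f=grab_frame("wrist");cv2.imwrite("pics/w1.png",f["img"]);print(np.array(f["T"]).round(3))
for m in mark_of(f,"blue_grip"): print(m["location"],m["confidence"],at(f,m["location"],.143).round(4))
for m in cut_out(f,"blue_grip"):
    r=m["region"];print("cut",m["location"],m["confidence"],r.sum())
E
```

```text
1.4 [ 0.46378518 -0.27432393  0.24981694] [ 0.15689632 -0.1562704   0.68965789 -0.68944551] [ 0.48462715  0.31876992 -0.07262127  1.96533367  0.02904639  0.85795087
 -0.72754445]
[[ 0.43   0.869  0.246  0.526]
 [-0.903  0.414  0.117 -0.244]
 [-0.    -0.272  0.962  0.424]
 [ 0.     0.     0.     1.   ]]
[185.2, 328.0] 0.87 [ 0.4685 -0.2801  0.143 ]
cut [180.1, 325.9] 0.93 2464
```

View pics/w1.png

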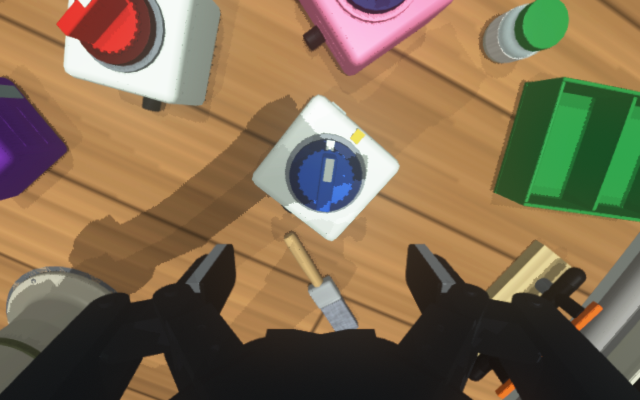

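The wrist view shows the target cap at (326,175). Its bar is almost vertical in the image, with the stripe at (329,170). The skirt line is at (331,145) and the yellow mark at (358,134). I'll zoom in to get the angles.

```bash
python3 - <<'E'
from h import *
im=cv2.imread("pics/w1.png");c=im[120:220,275:375].copy()
c=cv2.resize(c,None,fx=6,fy=6,interpolation=cv2.INTER_CUBIC)
c=(255*(c/255.)**.6).astype('uint8');cv2.imwrite("pics/c2.png",c)
E
```

```text
(no output)
```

View pics/c2.png

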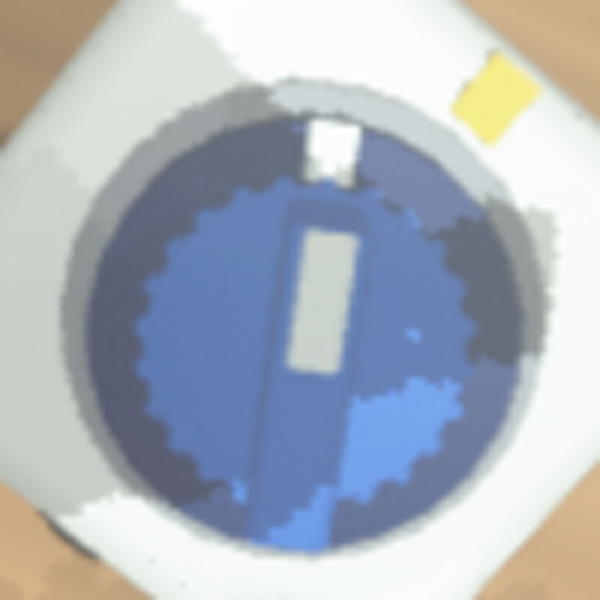

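The crop shows the bar axis running from (328,205) to (290,545) in crop pixels. The skirt line is at (332,150), the skirt centre about (305,333) and the yellow mark (497,97).

```bash
python3 - <<'E'
from h import *
f=grab_frame("wrist")
g=lambda x,y,z: at(f,[120+y/6,275+x/6],z)
a,b,s1,s2=[g(*p,.153) for p in((328,205),(290,545),(331,231),(315,371))]
h=lambda v:np.degrees(np.arctan2(v[1],v[0])).round(1)
c=g(305,333,.113);l=g(332,150,.113);y=g(497,97,.095)
m=(a+b)/2
print("bar",m,h(a-b),np.linalg.norm(a-b),"stripe",h(s1-s2),"skirt",c,"line",h(l-c),h(l-m),"yellow",h(y-c),h(y-m))
E
```

```text
bar [ 0.47099283 -0.27874667  0.153     ] 19.5 0.05565631909646993 stripe 19.5 skirt [ 0.47050951 -0.27918236  0.113     ] line 17.5 17.0 yellow -15.7 -16.3
```

>>> apply_moves(
  rows=[
    {"slide":[-3,0,2],"rot":[0,0.05,0],"fingers":85},
    {"slide":[-6,10,4],"rot":[0,0.1,0],"fingers":60},
    {"slide":[-6,40,4],"rot":[0,0.1,0],"fingers":60},
    {"slide":[-6,70,4],"rot":[0,0.1,0],"fingers":60},
    {"slide":[-6,95,4],"rot":[0,0.1,0],"fingers":60},
    {"slide":[-6,115,4],"rot":[0,0.1,0],"fingers":60},
    {"slide":[-6,125,4],"rot":[0,0.1,0],"fingers":60},
    {"slide":[-6,125,4],"rot":[0,0.1,0],"fingers":60},
  ],
)

```text
time: 2.6
eef_pos: [0.4691, -0.2794, 0.1241]
tool_rot: [0.12, -0.12, 0.697, -0.697]
contact_force: [0.4, -0.2, 0.5]
opening: 0.699
```

```bash
python3 - <<'E'
from h import *
f=grab_frame("wrist");cv2.imwrite("pics/w2.png",f["img"])
s=sense();print(s["time"],s["eef_pos"],s["tool_rot"],s["qpos"])
E
```

```text
2.65 [ 0.46954245 -0.27934106  0.12466383] [-0.12022691  0.12032106 -0.69672461  0.69688102] [ 0.46395151  0.48887896 -0.04403751  2.07814458  0.03848286  0.57529525
 -0.83617378]
```

View pics/w2.png

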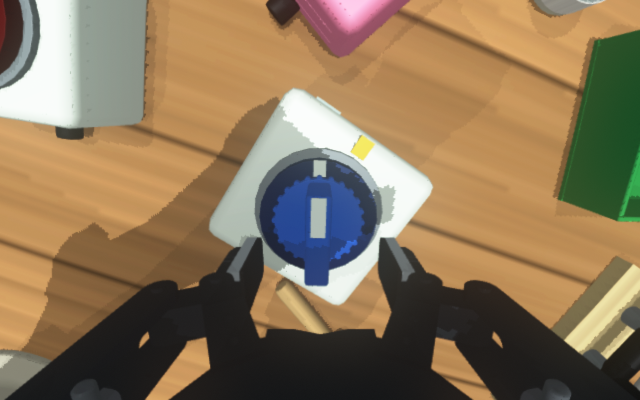

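The fingers straddle the bar: pads at columns 260 and 382, bar at 318 and parallel to them. I'll close now.

>>> apply_moves(
  rows=[
    {"slide":[0,0,0],"rot":[0,0,0],"fingers":30},
    {"slide":[0,0,0],"rot":[0,0,0],"fingers":10},
    {"slide":[0,0,0],"rot":[0,0,0],"fingers":4},
    {"slide":[0,0,0],"rot":[0,0,0],"fingers":4},
    {"slide":[0,0,0],"rot":[0,0,0],"fingers":4},
    {"slide":[0,0,0],"rot":[0,0,0],"fingers":4},
    {"slide":[0,0,0],"rot":[0,0,0],"fingers":4},
  ],
)

```text
time: 3.52
eef_pos: [0.4697, -0.2786, 0.1244]
tool_rot: [0.121, -0.121, 0.697, -0.697]
contact_force: [0.0, 1.1, -0.3]
opening: 0.048
```

An opening of 4 mm is less than the 14 mm bar, so I need to look.

```bash
python3 - <<'E'
from h import *
a=grab_frame("wrist");b=grab_frame("side");print(sense()["opening"],sense()["contact_force"])
cv2.imwrite("pics/w3.png",np.hstack([a["img"][100:400,170:470],cv2.resize(b["img"][60:210,270:420],(300,300))]))
E
```

```text
0.05019689149578639 [-0.5527626   0.47194707 -0.36302781]
```

View pics/w3.png

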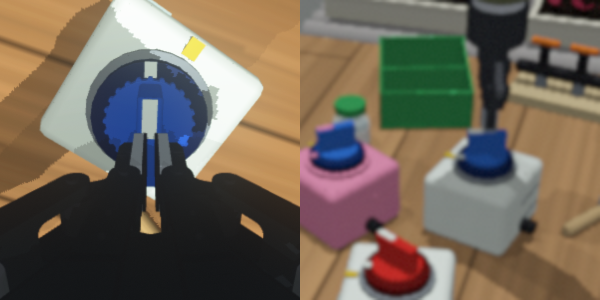

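```bash
cat >> h.py <<'E'
def proj(f,p):
    T=np.array(f["T"]);K=np.array(f["K"]);c=T[:3,:3].T@(np.array(p)-T[:3,3]);u=np.array([c[0],-c[1]])/-c[2]
    u=u*(1+f["k1"]*(u@u));return np.array([K[0,0]*u[0]+K[0,2],K[1,1]*u[1]+K[1,2]])
E
python3 - <<'E'
from h import *
a=grab_frame("wrist");b=grab_frame("side");p=np.array(sense()["eef_pos"]);ax=np.array([.470,-.279,.153])
d=.027*np.array([np.cos(.34),np.sin(.34),0])
out=[]
for f,(x,y,w),n in((a,(220,150,200),"w"),(b,(330,90,75),"s")):
    k=400/w;im=cv2.resize(f["img"][y:y+w,x:x+w],(400,400),interpolation=cv2.INTER_CUBIC)
    for q,col in((p,(0,255,0)),(p+[0,0,.019],(0,255,255)),(ax+d,(0,0,255)),(ax-d,(0,0,255)),(ax+[0,0,-.04],(255,0,255))):
        u=proj(f,q);print(n,u.round(1));cv2.circle(im,tuple(((u-[x,y])*k).astype(int).tolist()),4,col,-1)
    out.append(im)
cv2.imwrite("pics/w4.png",np.hstack(out))
E
```

```text
w [320.8 226.6]
w [320.8 238.7]
w [321.8 197.9]
w [321.6 288.7]
w [321.4 220.1]
s [362.7 133.6]
s [363.2 127.6]
s [353.5 124.7]
s [373.3 124.2]
s [362.3 137. ]
```

View pics/w4.png

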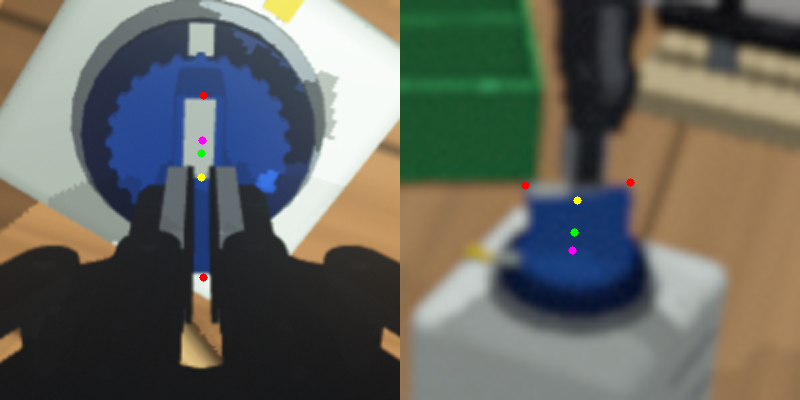

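The wrist and side views agree. The shut pads cover the bar top, and their tips appear at z≈0.16, about 35 mm above the reported TCP. The fingers closed above the bar without touching it. I'll reopen and go lower in small steps, watching the force.

>>> apply_moves(
  rows=[
    {"slide":[0,0,0],"rot":[0,0,0],"fingers":60},
    {"slide":[0,0,0],"rot":[0,0,0],"fingers":60},
    {"slide":[0,0,0],"rot":[0,0,0],"fingers":60},
    {"slide":[0,0,0],"rot":[0,0,0],"fingers":60},
    {"slide":[0,5,0],"rot":[0,0,0],"fingers":60},
    {"slide":[0,10,0],"rot":[0,0,0],"fingers":60},
    {"slide":[0,14,0],"rot":[0,0,0],"fingers":60},
    {"slide":[0,14,0],"rot":[0,0,0],"fingers":60},
  ],
)

```text
time: 4.72
eef_pos: [0.4694, -0.2785, 0.11]
tool_rot: [0.12, -0.121, 0.697, -0.697]
contact_force: [0.3, 0.7, 0.1]
opening: 0.702
```

>>> apply_moves(
  rows=[
    {"slide":[0,4,0],"rot":[0,0,0],"fingers":60},
    {"slide":[0,8,0],"rot":[0,0,0],"fingers":60},
    {"slide":[0,12,0],"rot":[0,0,0],"fingers":60},
    {"slide":[0,12,0],"rot":[0,0,0],"fingers":60},
  ],
)

```text
time: 5.22
eef_pos: [0.4695, -0.2785, 0.0981]
tool_rot: [0.12, -0.121, 0.697, -0.697]
contact_force: [-0.1, -0.6, -0.7]
opening: 0.703
```

```bash
python3 - <<'E'
from h import *
a=grab_frame("wrist");b=grab_frame("side");s=sense();print(s["time"],s["eef_pos"],s["opening"],s["contact_force"])
out=[cv2.resize(f["img"][y:y+w,x:x+w],(400,400),interpolation=cv2.INTER_CUBIC) for f,(x,y,w) in((a,(220,150,200)),(b,(320,70,95)))]
cv2.imwrite("pics/w5.png",np.hstack(out))
E
```

```text
5.325 [ 0.46965204 -0.27862622  0.09842792] 0.7017095736304896 [ 0.75618959 -0.10173557 -0.51059792]
```

View pics/w5.png

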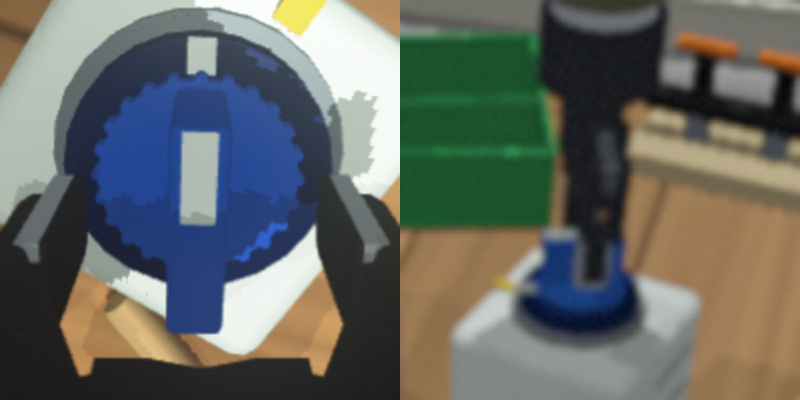

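There was no contact at reported z=0.098. A finger now shows in front of the bar in the side view, which confirms the offset. I'll go 6 mm lower and close.

>>> apply_moves(
  rows=[
    {"slide":[0,3,0],"rot":[0,0,0],"fingers":60},
    {"slide":[0,6,0],"rot":[0,0,0],"fingers":60},
    {"slide":[0,6,0],"rot":[0,0,0],"fingers":30},
    {"slide":[0,6,0],"rot":[0,0,0],"fingers":10},
    {"slide":[0,6,0],"rot":[0,0,0],"fingers":4},
    {"slide":[0,6,0],"rot":[0,0,0],"fingers":4},
    {"slide":[0,6,0],"rot":[0,0,0],"fingers":4},
    {"slide":[0,6,0],"rot":[0,0,0],"fingers":4},
  ],
)

```text
time: 6.32
eef_pos: [0.4692, -0.2778, 0.0927]
tool_rot: [0.121, -0.121, 0.697, -0.696]
contact_force: [-2.4, 4.1, 6.2]
opening: 0.152
```

The opening is 13 mm, so the bar is held. Next is the clockwise turn.

>>> apply_moves(
  rows=[
    {"slide":[0,0,0],"rot":[0,0.05,0],"fingers":4},
    {"slide":[0,0,0],"rot":[0,0.13,0],"fingers":4},
    {"slide":[0,0,0],"rot":[0,0.22,0],"fingers":4},
    {"slide":[0,0,0],"rot":[0,0.31,0],"fingers":4},
    {"slide":[0,0,0],"rot":[0,0.4,0],"fingers":4},
    {"slide":[0,0,0],"rot":[0,0.49,0],"fingers":4},
    {"slide":[0,0,0],"rot":[0,0.56,0],"fingers":4},
    {"slide":[0,0,0],"rot":[0,0.6,0],"fingers":4},
  ],
)

```text
time: 7.32
eef_pos: [0.4691, -0.2772, 0.0927]
tool_rot: [-0.091, 0.09, 0.702, -0.701]
contact_force: [-3.3, 6.4, 7.7]
opening: 0.155
```

>>> apply_moves(
  rows=[
    {"slide":[0,0,0],"rot":[0,0.05,0],"fingers":4},
    {"slide":[0,0,0],"rot":[0,0.13,0],"fingers":4},
    {"slide":[0,0,0],"rot":[0,0.22,0],"fingers":4},
    {"slide":[0,0,0],"rot":[0,0.31,0],"fingers":4},
    {"slide":[0,0,0],"rot":[0,0.4,0],"fingers":4},
    {"slide":[0,0,0],"rot":[0,0.49,0],"fingers":4},
    {"slide":[0,0,0],"rot":[0,0.6,0],"fingers":4},
    {"slide":[0,0,0],"rot":[0,0.6,0],"fingers":4},
  ],
)

```text
time: 8.32
eef_pos: [0.4694, -0.2765, 0.0927]
tool_rot: [-0.295, 0.293, 0.644, -0.642]
contact_force: [-1.2, 6.8, 8.1]
opening: 0.153
```

```bash
python3 - <<'E'
from h import *
s=sense();print(s["time"],s["eef_pos"],s["torque"],s["contact_force"],s["qpos"])
f=grab_frame("wrist");cv2.imwrite("pics/w6.png",cv2.resize(f["img"][100:300,200:440],None,fx=3,fy=3)[:600,:800])
E
```

```text
8.325 [ 0.46939238 -0.27654946  0.09266043] [ 1.56920491  0.39776852 -0.03416058] [-1.15279186  6.84451459  8.12202222] [ 0.22210313  0.55623132  0.30055032  2.11853587 -0.32813981  0.51262887
 -1.65972429]
```

View pics/w6.png

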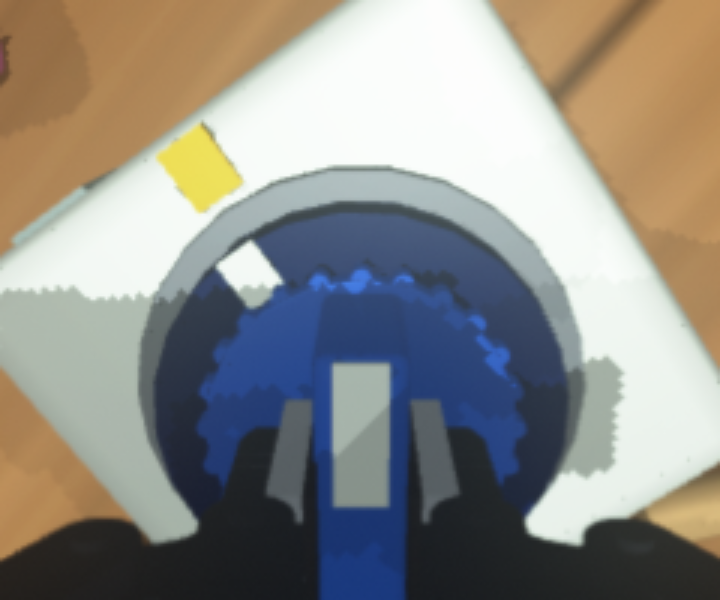

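The white line (248,272) now points at the yellow mark (200,168), and the bar has slipped about 35° past it. I'll release and rise.

>>> apply_moves(
  rows=[
    {"slide":[0,0,0],"rot":[0,0,0],"fingers":60},
    {"slide":[0,0,0],"rot":[0,0,0],"fingers":60},
    {"slide":[0,0,0],"rot":[0,0,0],"fingers":60},
    {"slide":[0,-15,0],"rot":[0,0,0],"fingers":60},
    {"slide":[0,-50,0],"rot":[0,0,0],"fingers":60},
    {"slide":[0,-100,0],"rot":[0,0,0],"fingers":60},
    {"slide":[0,-140,0],"rot":[0,0,0],"fingers":60},
    {"slide":[0,-150,0],"rot":[0,0,0],"fingers":60},
  ],
)

```text
time: 9.38
eef_pos: [0.4705, -0.2795, 0.2459]
tool_rot: [-0.292, 0.296, 0.643, -0.643]
contact_force: [0.9, 0.8, 0.4]
opening: 0.704
```

```bash
python3 - <<'E'
from h import *
s=sense();print(s["time"],s["eef_pos"],s["contact_force"])
f=grab_frame("wrist");u=proj(f,[.47,-.279,.12]).astype(int);print(u);cv2.imwrite("pics/w7.png",cv2.resize(f["img"][max(u[1]-60,0):u[1]+60,u[0]-60:u[0]+60],None,fx=5,fy=5,interpolation=cv2.INTER_CUBIC))
E
```

```text
9.375 [ 0.47050927 -0.27947864  0.24587583] [0.88126136 0.77245568 0.35530706]
[320 183]
```

View pics/w7.png

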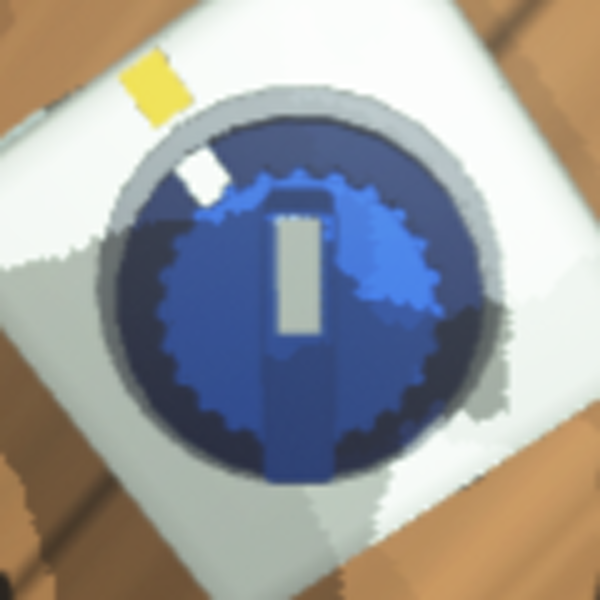

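After release, the line (205,178) is still aligned with the yellow mark (157,88). The bar is about 33° past it, and the gripper is clear.

```bash
python3 -c "from bench import *; print(sign_off())"
```

```text
the job is handed in; nothing more can be done
None
```

The blue cap on the white tank is screwed fully home, its ratchet has slipped past at least one click, and I've let go of it. I gripped the bar and turned it about 69° clockwise. By my measurement it needed about 33° to get home plus 15° for one click.

- **Final check:** in the last wrist picture the skirt's white line meets the yellow mark. The bar's striped end is about 33° past it, which is about two clicks. That count comes from the angle alone, as I had no direct signal for a click.
- **State at hand-in:** the gripper was open and well above the cap, the measured contact force was about 1 N, and about 9.4 s of the 32 s had passed. The red cap and the pink and purple look-alikes were not touched.
- **Disagreement:** the reported tool position did not match the pictures. The fingertips were about 35 mm higher than reported, so my first close (reported height 124 mm) shut in the air above the bar. I reopened, lowered in small steps while watching the force, and gripped at a reported height of about 93 mm. The opening then read 13 mm, close to the bar's 14 mm thickness.

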